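# Load a slide carrier into a sprung scanner bay

### The arm

A 7-joint arm with a two-finger parallel gripper is mounted at the origin on the work surface. World frame = base frame: x ahead of the robot, y to its left, z up, the work surface at z = 0. Lengths are in m, angles in rad, forces in N, time in s.
With the tool pointing down it reaches from about 0.425 to 0.875 m from the base axis. Payload 4.7 kg.
Tool frame: the origin (TCP) lies midway between the tips of the shut fingers; the grasp point (between the pads) lies 19 mm behind it; y points along the fingers, x is the direction in which the jaws open and shut, and the axes are right-handed (so a half turn about y gives the same grasp; the last joint's range is limited). The gripper opens to 85 mm and grips with 20 to 120 N. Pads are 22 mm wide; open, the fingers measure 114 mm over their backs; the gripper's body (76 mm by 85 mm) begins 54 mm behind the grasp point. The pads swing forward as they close: fully open they stand 13 mm farther back than shut.
Start: joints at [-1.225, 0.321, -0.07, 1.45, 0.023, 1.371, -0.057], TCP at [0.212, 0.615, 0.231] pointing down, gripper open.
Joint ranges: [-2.86, 2.86], [-0.3, 2.09], [-1.38, 1.24], [0.06, 2.45], [-1.56, 4.7], [0.09, 2.05], [-2.69, 2.69]. Speed limits (rad/s): [2.57, 2.57, 3.14, 3.14, 3.14, 3.14, 3.14].

### API

Orientations are given as a unit quaternion [w, x, y, z].
In Python, from station import arm gives the robot as it stands. The module is installed in compiled form; this text tells all that it offers.
- The arm moves only by the shell command python3 -m inch 'ROWS' [OPENING] [FORCE]. ROWS is JSON, a list that holds one entry, the list of rows, each a list of 4 numbers: the shift along the tool's x, y, z in cm, then the turn about the tool's y in degrees. A call has 1 to 20 rows; each row is the pose to reach, as a shift and turn from the pose measured when the call began, along the tool's axes at that moment; what a row does not reach only later rows make up. A row lasts 1/8 s, in which the tool goes at most 62.5 mm and 10.7 degrees, less where a joint would pass 70% of its speed; a pose out of reach is approached as far as the arm can. A call with a gripper value outside its range is refused whole. OPENING is the opening in per cent of the stroke, from 0 (shut) to 100 (fully open), set as the call begins (- or left out, the last holds). The fingers move at their own pace and stop on an object; FORCE is the grip in N (left out, the last holds). Time passes only in rows, so rows that repeat a pose let the fingers close. It gives the time, the measured TCP pose, the force and the opening at its end, in the units of the state.
- arm.read_state(): the state, without advancing time (a new reading comes with each control period).
- arm.grab_frame(name): name is "scene" or "top" or "wrist"; returns a dict with "frame" (420x560x3 uint8, red, green, blue), "vertical_fov" (degrees; the focal length in pixels is half the picture's height over the tangent of half this angle, whatever the lens; pixels are square), "cx", "cy" (the principal point, pixels), "k1" (the pictures are not rectified: a ray, as slopes to the right and down, at radius r is drawn at 1 + k1 r^2 times it, then the intrinsics apply), "pose" (4x4, takes a point from camera to world coordinates); the wrist camera has in their place "hand_eye" (4x4, takes a point from camera to tool coordinates, whose origin is the TCP and whose axes are the tool frame's). Camera axes: x right, y down, z forward; pixel columns grow to the right and rows downward; lengths in m; the calibration is good to about 2 mm. A picture is of the moment at which its call begins: read the wrist's pose just before it. There is no depth.
- arm.sign_off(): hands the job in, once; it reports no verdict.
The state is a dict: "time_s": time; "joint_pos": joint angles; "qvel": joint speeds; "joint_efforts": joint torques, N m; "ee_pos": TCP position; "ee_rot": TCP orientation; "contact_force": force on the tool from outside, world axes, zero at the start; "ft_torque": the same for the moment, N m; "gripper_width": finger opening in m.
Only numpy, scipy, OpenCV 4.12 (cv2) and the standard library are available. Lean on these libraries where they do the work, as an engineer would, in place of code of your own. Each camera call takes 0.05 s, during which the arm holds its last target.

### The job

Draw the white slide carrier out from under the low bench shelf by its handle and put it down on the bench clear of the shelf, letting go of it. Take it again by its wide body, press the loading bay's sprung jaw back with it and lower it in, handle down in the slot between the two stop blocks, then let go so that it lies flat on the bay's floor, fully home against the stop blocks with the jaw clamping it. Keep the carrier level throughout and leave the other things where they stand.

Things in the scene. Friction and masses are not known exactly. Their poses are not given: they have to be found in the camera images.
- carrier_mid (a point): Centre of the slide carrier's wide body, half-way up (14 mm above its underside). Carrier: one rigid white plastic piece, about 0.18 kg; body 95 mm long (x) x 56 wide (y) x 28 high, glass slides in its top; a narrower handle at its -x end. The shoulders (step from body to handle) are 47.5 mm to -x of this point. x runs from handle to body, z up. It starts flat on the bench, body under the shelf.
- carrier_handle (a point): Middle of the carrier's tongue handle, half-way up (10 mm above the underside), 72.5 mm to -x of the body's centre. The handle is 50 mm long x 28 wide x 20 high, flush with the underside; it starts sticking out of the shelf's front, roughly toward the robot. Same axes as the body. The carrier slides freely on the bench.
- shelf: Low fixed shelf (brown wood board), 190 mm deep x 210 wide, steel side legs 186 mm apart. Origin: middle of its front edge (facing the robot), at bench height; x points into the shelf, z up. Underside of the board 42 mm, top 56 mm above the bench. A power unit and a bottle (to 101 mm above the bench) stand on it from 110 mm behind the front edge. It is left or right of the robot, the bay on the other side.
- bay_seat (a point): Fixed loading bay's reference point: middle of its floor (20 mm above the bench), in the plane of the two dark stop blocks' faces. x points from the stops to the jaw (away from the robot), z up. Base plate from x = -88 to +177 mm, 124 mm wide. Loaded, the carrier's shoulders are against the stop faces: its body centre at x = +47.5, y = 0, z = +14 mm here, its x along this x.
- bay_slot (a point): Middle of the floor of the slot between the two stop blocks, 27.5 mm to -x of the bay's reference point, same height and axes. The stop blocks reach from x = -60 to 0 mm of the reference point, y = 17.5 to 43.5 mm on either side, 28 mm above the floor. The slot is 35 mm wide, closed by an end wall at x = -55 mm; no room in it for fingers beside the handle.
- jaw_face (a point): Middle of the front face of the bay's grey sprung jaw. The face is 60 mm wide and reaches from the floor to 60 mm above it; this point is 30 mm above the floor. It moves along the bay's x axis. Same axes as the bay.
- jaw (a joint): How far the jaw is pressed back (m): 0 at rest, its face then 73 mm from the stop faces; 0.022 when it clamps the loaded carrier; at most 0.045. The spring pushes toward the stops with 5 N at rest plus 0.2 N per mm (9.4 N on the loaded carrier). Nothing latches it.
- beaker: Bystander: small glass beaker, 54 mm wide, 65 mm high; origin at the centre of its underside. Usually in the gap between shelf and bay.
- dishes: Bystander: stack of three round dishes, 62 mm wide, 42 mm high; origin at the centre of its underside. Near the robot's centre line.
- reagent: Bystander: amber bottle, 64 mm wide, 150 mm high; origin at the centre of its underside.
- jar: Bystander: glass jar, 70 mm wide, 90 mm high; origin at the centre of its underside.
- tipbox: Bystander: grey box with a clear lid, 122 x 87 x 68 mm; origin at the centre of its underside.
- slidebox: Bystander: flat grey slide box, 100 x 170 x 32 mm; origin at the centre of its underside.

How it is judged:
On the way, in this order (a step that is already met when the one before it is completed fails the run):
1. the carrier lies on the bench, its body out from under the shelf (at most a little of it still under), let go and at rest ((x of carrier_mid in the frame of shelf below -0.03 m or y of carrier_mid in the frame of shelf above 0.135 m or y of carrier_mid in the frame of shelf below -0.135 m) and height (world z) of carrier_mid below 0.019 m and angle between carrier_mid's own z axis and vertical below 0.1 rad and contact force between the fingers and carrier below 0.1 N and linear speed of carrier below 0.02 m/s), for 0.2 s.
2. the sprung jaw is pressed back by the carrier (value of joint jaw above 0.012 m and contact force between carrier and jaw above 1 N), for 0.05 s.
At the end, for the whole second after the job is handed in: Carrier let go and at rest in the bay, handle in the slot: body centre within 4 mm along, 6 mm across and 3 mm in height of its loaded place, level and in line within 0.06 rad, the jaw pressed back 17 to 27 mm and clamping it with over 3 N (x of carrier_mid in the frame of bay_seat between 0.0435 and 0.0515 m and y of carrier_mid in the frame of bay_seat between -0.006 and 0.006 m and z of carrier_mid in the frame of bay_seat between 0.011 and 0.017 m and x of carrier_handle in the frame of bay_seat below -0.015 m and angle between carrier_mid's own z axis and vertical below 0.06 rad and angle between the x axis of carrier_mid and the x axis of bay_seat, either way round below 0.06 rad and contact force between carrier and jaw above 3 N and value of joint jaw between 0.017 and 0.027 m and linear speed of carrier below 0.02 m/s and contact force between the fingers and carrier below 0.1 N); the robot touches nothing.
It fails at once if the carrier tipped more than 0.5 rad from level (angle between carrier_mid's own z axis and vertical above 0.5 rad).
It fails at once if a bystander moved more than 40 mm (distance of any of beaker, dishes, reagent, jar, tipbox, slidebox from where it was at the start of the episode above 0.04 m).
It also fails if it takes over 54 s, if anything falls off the work surface, if the arm or the gripper's body presses on something with over 40 N, if the wrist force passes 120 N, or if a joint passes its speed limit or range.

## Working session

There is one attempt and no reset: what is moved stays moved. The work goes in short steps, Python scripts to look and compute and a shell command to move; the robot and the scene stay as the last step left them, time stands still between calls to the robot, and variables do not carry over. Pictures are saved under pics/ and viewed, and the job is handed in when it is done.

```bash
ls; mkdir -p pics; python3 - <<'E'
from station import arm
import cv2,numpy as np
s=arm.read_state();print({k:np.round(v,3).tolist() for k,v in s.items()})
for n in ["scene","top","wrist"]:
    f=arm.grab_frame(n);cv2.imwrite(f"pics/{n}0.png",f["frame"][:,:,::-1])
    print(n,{k:np.round(v,4).tolist() for k,v in f.items() if k!="frame"})
E
```

```text
pics
{'time_s': 0.0, 'joint_pos': [-1.225, 0.322, -0.07, 1.452, 0.023, 1.371, -0.057], 'qvel': [0.001, 0.001, 0.0, 0.002, 0.0, 0.0, -0.001], 'joint_efforts': [-0.0, -49.357, -0.382, -31.433, 0.013, 0.011, -0.0], 'ee_pos': [0.212, 0.614, 0.23], 'ee_rot': [-0.575, 0.576, 0.41, -0.411], 'contact_force': [-0.069, 0.33, 0.297], 'ft_torque': [0.03, -0.004, 0.035], 'gripper_width': 0.085}
scene {'vertical_fov': 53.9339, 'cx': 278.0056, 'cy': 218.0586, 'k1': -0.0891, 'pose': [[0.508, 0.532, -0.6774, 1.3013], [0.8613, -0.3049, 0.4064, -0.4368], [0.0096, -0.7899, -0.6131, 0.769], [0.0, 0.0, 0.0, 1.0]]}
top {'vertical_fov': 51.9405, 'cx': 281.175, 'cy': 210.7103, 'k1': -0.0768, 'pose': [[-0.0041, -0.9953, 0.0972, 0.3958], [-0.9999, 0.0027, -0.0143, 0.0211], [0.014, -0.0973, -0.9952, 1.4421], [0.0, 0.0, 0.0, 1.0]]}
wrist {'vertical_fov': 71.6359, 'cx': 276.3916, 'cy': 204.5355, 'k1': -0.036, 'hand_eye': [[1.0, 0.0009, -0.0005, -0.0001], [0.0007, -0.3166, 0.9486, -0.143], [0.0007, -0.9486, -0.3166, 0.083], [0.0, 0.0, 0.0, 1.0]]}
```

View pics/scene0.png

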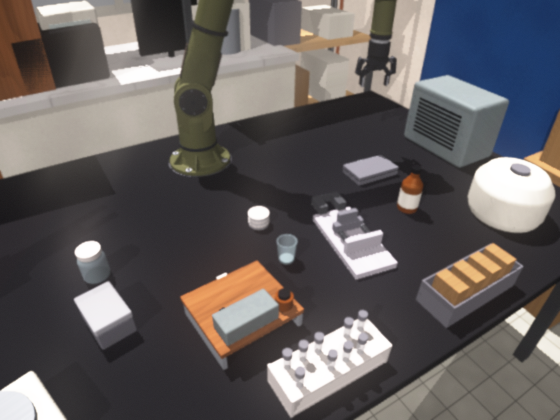

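View pics/top0.png

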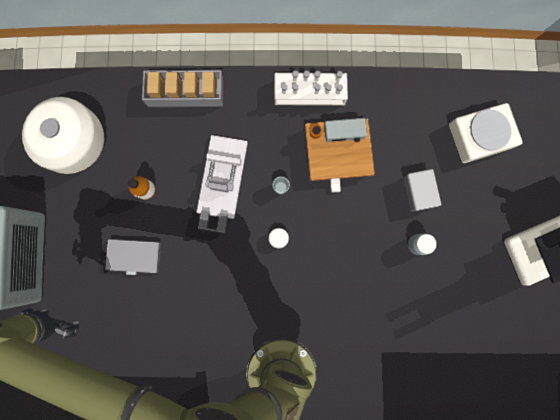

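View pics/wrist0.png

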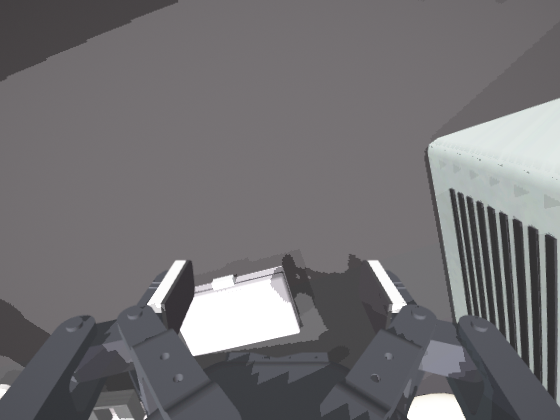

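```bash
cat > h.py <<'E'
import numpy as np,cv2
from scipy.spatial.transform import Rotation as R
from station import arm
def K(f):
    F=f["frame"].shape[0]/2/np.tan(np.radians(f["vertical_fov"])/2)
    return np.array([[F,0,f["cx"]],[0,F,f["cy"]],[0,0,1.]]),np.array([f["k1"],0,0,0,0])
def rot(q): return R.from_quat([q[1],q[2],q[3],q[0]]).as_matrix()
def wpose(s,f):
    T=np.eye(4);T[:3,:3]=rot(s["ee_rot"]);T[:3,3]=s["ee_pos"]
    return T@f["hand_eye"]
def onplane(f,P,px,z):
    k,d=K(f)
    n=cv2.undistortPoints(np.array(px,float).reshape(-1,1,2),k,d).reshape(-1,2)
    r=np.c_[n,np.ones(len(n))]@P[:3,:3].T
    t=(z-P[2,3])/r[:,2]
    return P[:3,3]+r*t[:,None]
def proj(f,P,X):
    k,d=K(f);T=np.linalg.inv(P)
    return cv2.projectPoints(np.array(X,float).reshape(-1,1,3),cv2.Rodrigues(T[:3,:3])[0],T[:3,3],k,d)[0].reshape(-1,2)
E
python3 - <<'E'
import cv2
i=cv2.imread("pics/top0.png")
a=cv2.resize(i[125:245,185:255],None,fx=5,fy=5,interpolation=cv2.INTER_CUBIC)
b=cv2.resize(i[110:200,300:380],None,fx=5,fy=5,interpolation=cv2.INTER_CUBIC)
c=__import__("numpy").zeros((600,760,3),"uint8");c[:600,:350]=a;c[:450,360:760]=b
cv2.imwrite("pics/top0c.png",c)
i=cv2.imread("pics/scene0.png")
cv2.imwrite("pics/scene0c.png",cv2.resize(i[180:360,170:400],None,fx=3.3,fy=3.3,interpolation=cv2.INTER_CUBIC))
E
```

```text
(no output)
```

View pics/top0c.png

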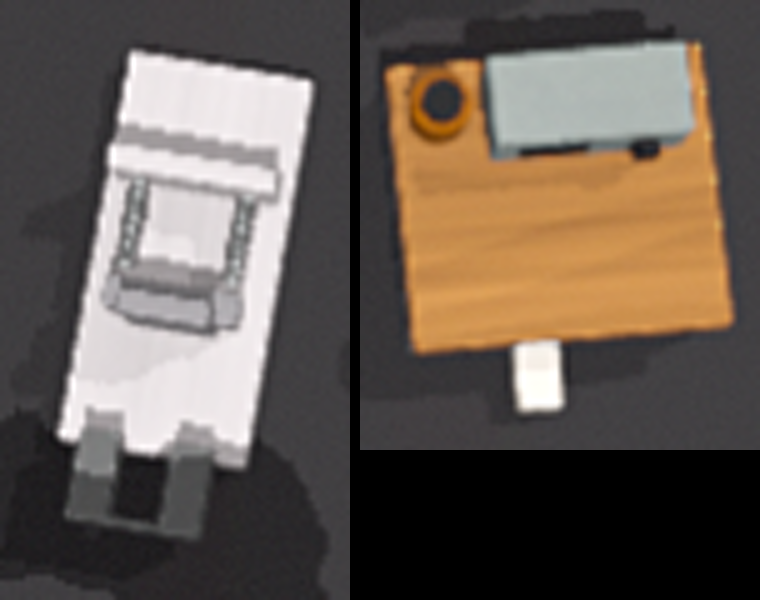

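View pics/scene0c.png

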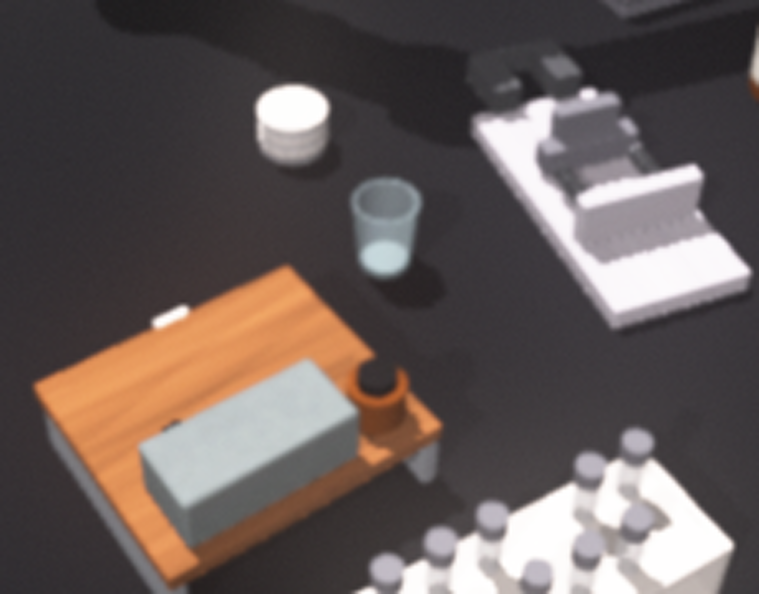

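```bash
python3 - <<'E'
from h import *
f=arm.grab_frame("top");P=np.array(f["pose"])
def c1(x,y): return (185+(x+.5)/5-.5,125+(y+.5)/5-.5)
def c2(x,y): return (300+(x-360+.5)/5-.5,110+(y+.5)/5-.5)
def show(n,pts,z):
    X=onplane(f,P,pts,z)
    print(n,z,np.round(X[:,:2],4).tolist());return X
a=show("plate far L,R, nearL",[c1(130,50),c1(314,80),c1(60,438),c1(247,467)],.02)
print(np.linalg.norm(a[0]-a[1]))
print("yaw far", np.degrees(np.arctan2(*(a[0]-a[1])[:2]*[-1,1])), "side",np.degrees(np.arctan2(*(a[0]-a[2])[[1,0]])),np.degrees(np.arctan2(*(a[1]-a[3])[[1,0]])))
show("stop near corners top L outer,R outer",[c1(66,517),c1(200,540)],.048)
show("stop far corners: L outer,inner,R inner,outer",[c1(88,408),c1(125,412),c1(182,420),c1(216,427)],.048)
show("jaw top far/near edges?",[c1(108,148),c1(280,172),c1(105,172),c1(278,198)],.08)
show("shelf FL,FR,BL,BR",[c2(412,352),c2(733,326),c2(385,68),c2(700,42)],.056)
show("handle end L,R top; at shelf L,R",[c2(515,412),c2(565,408),c2(513,346),c2(558,341)],.020)
E
```

```text
plate far L,R, nearL 0.02 [[0.7939, 0.2382], [0.7727, 0.1136], [0.5306, 0.281], [0.511, 0.1568]]
0.12637274518325894
yaw far -9.674377667603464 side -9.233209745891378 -9.365714932520262
stop near corners top L outer,R outer 0.048 [[0.4765, 0.2712], [0.4615, 0.1842]]
stop far corners: L outer,inner,R inner,outer 0.048 [[0.5475, 0.2579], [0.5448, 0.2337], [0.5395, 0.1966], [0.5348, 0.1744]]
jaw top far/near edges? 0.08 [[0.7124, 0.2422], [0.6963, 0.1312], [0.6967, 0.2439], [0.6793, 0.1324]]
shelf FL,FR,BL,BR 0.056 [[0.6316, -0.0932], [0.6488, -0.3046], [0.8221, -0.0776], [0.8409, -0.2882]]
handle end L,R top; at shelf L,R 0.02 [[0.5971, -0.1646], [0.5997, -0.1982], [0.6417, -0.164], [0.6451, -0.1943]]
```

```bash
python3 - <<'E'
from h import *
s=arm.read_state();M=rot(s["ee_rot"]);print(np.round(M,3))
d=np.array([0.50,0.22,0.36])-s["ee_pos"];print(M.T@d*100)
i=arm.grab_frame("top")["frame"][:,:,::-1][200:245,185:255]
cv2.imwrite("pics/g.png",cv2.resize(np.clip(255*(i/255.)**.4,0,255).astype("uint8"),None,fx=10,fy=10,interpolation=cv2.INTER_CUBIC))
E
```

```text
[[ 0.326 -0.    -0.945]
 [ 0.945 -0.001  0.326]
 [-0.001 -1.    -0.   ]]
[-27.89691928 -12.9022956  -40.10313624]
```

View pics/g.png

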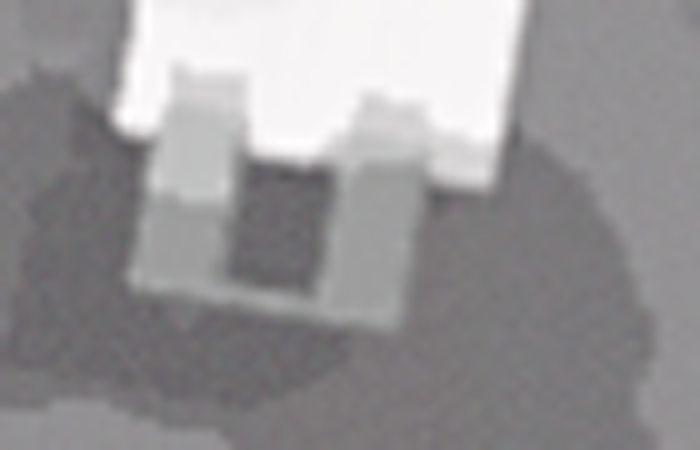

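```bash
python3 - <<'E'
from h import *
s=arm.read_state();M=rot(s["ee_rot"])
print(M.T@(np.array([0.44,0.23,0.36])-s["ee_pos"])*100)
E
```

```text
[-28.90995367 -12.89286988 -34.10524828]
```

```bash
python3 -m inch '[[[-3.6,-2,-4.3,0],[-7.2,-4,-8.6,0],[-10.8,-6,-12.9,0],[-14.4,-8,-17.2,-3],[-18,-10,-21.5,-6],[-21.6,-12,-25.8,-9],[-25.2,-13,-30,-10],[-29,-13,-34,-10],[-29,-13,-34,-10],[-29,-13,-34,-10]]]' 100; cat > snap.py <<'E'
import sys
from h import *
n,o=sys.argv[1:3]
s=arm.read_state();f=arm.grab_frame(n)
P=wpose(s,f) if n=="wrist" else np.array(f["pose"])
cv2.imwrite(f"pics/{o}.png",f["frame"][:,:,::-1])
import pickle;pickle.dump((f,P,s),open(f"{o}.pkl","wb"))
print(s["time_s"],np.round(s["ee_pos"],4),np.round(s["ee_rot"],3))
E
python3 snap.py wrist w1
```

```text
time_s: 1.5
ee_pos: [0.4383, 0.23, 0.361]
ee_rot: [0.538, -0.538, -0.459, 0.459]
contact_force: [0.1, 0.1, 0.5]
gripper_width: 0.0852
1.5 [0.4383 0.23   0.361 ] [ 0.538 -0.538 -0.459  0.459]
```

View pics/w1.png

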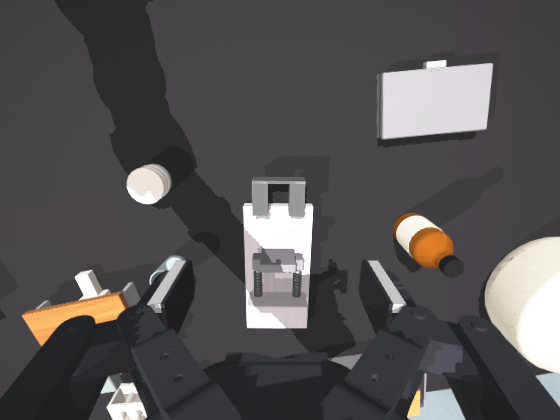

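```bash
python3 - <<'E'
import cv2
i=cv2.imread("pics/w1.png")
c=cv2.resize(i[165:340,230:330],None,fx=3.4,fy=3.4,interpolation=cv2.INTER_CUBIC)
g=(255*(c/255.)**.45).astype("uint8")
cv2.imwrite("pics/w1c.png",cv2.hconcat([c,g]))
E
```

```text
(no output)
```

View pics/w1c.png

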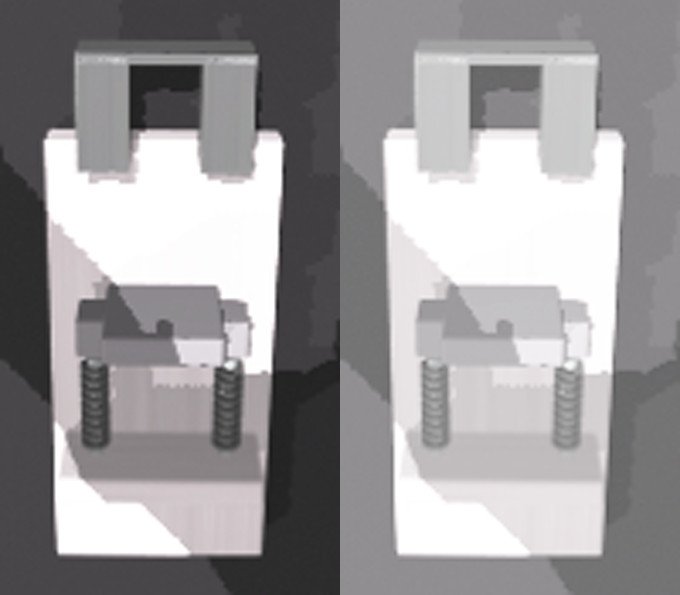

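```bash
cat > m1.py <<'E'
from h import *
import pickle
f,P,s=pickle.load(open("w1.pkl","rb"))
def c(x,y): return (230+(x+.5)/3.4-.5,165+(y+.5)/3.4-.5)
def show(n,pts,z):
    X=onplane(f,P,[c(*p) for p in pts],z); print(n,z,np.round(X[:,:2],4).tolist());return X[:,:2]
pl=show("plate nearR,L farR,L",[(45,137),(284,137),(57,556),(262,556)],.02)
st=show("stop face corners",[(78,173),(131,175),(202,175),(254,180)],.048)
nr=show("stop near top",[(77,60),(256,60)],.048)
nr2=show("stop in slot",[(129,64),(203,64)],.048)
jb=show("jaw bottom",[(110,287),(218,288)],.02)
jt=show("jaw top front",[(103,338),(229,339)],.08)
show("jaw top back",[(107,364),(226,366)],.08)
yaw=lambda a,b:np.degrees(np.arctan2(-(b-a)[0],(b-a)[1]))
for n,q in dict(pl=pl[:2],plf=pl[2:],st=st[[0,3]],nr=nr,jb=jb,jt=jt).items(): print(n,yaw(q[0],q[1]),np.linalg.norm(q[0]-q[1]),q.mean(0))
side=lambda a,b:np.degrees(np.arctan2((b-a)[1],(b-a)[0]))
print(side(pl[0],pl[2]),side(pl[1],pl[3]),side(nr[0],st[0]),side(nr[1],st[3]))
m=lambda q:q.mean(0)
u=np.array([np.cos(np.radians(-9.4)),np.sin(np.radians(-9.4))])
o=m(st[[0,3]])
for n,q in dict(pl=pl[:2],plf=pl[2:],st=st[[0,3]],nr=nr,jb=jb,jt=jt).items(): 
    d=m(q)-o; print(n,"along",d@u,"across",d@[-u[1],u[0]])
E
python3 m1.py
```

```text
plate nearR,L farR,L 0.02 [[0.5072, 0.1594], [0.5264, 0.2813], [0.7711, 0.1148], [0.7903, 0.2375]]
stop face corners 0.048 [[0.5193, 0.1767], [0.5244, 0.2023], [0.5299, 0.2369], [0.5365, 0.2618]]
stop near top 0.048 [[0.463, 0.1866], [0.4762, 0.2704]]
stop in slot 0.048 [[0.4688, 0.2106], [0.4742, 0.2453]]
jaw bottom 0.02 [[0.5972, 0.1778], [0.6069, 0.2358]]
jaw top front 0.08 [[0.594, 0.1778], [0.604, 0.2382]]
jaw top back 0.08 [[0.6085, 0.1772], [0.6187, 0.2347]]
pl -8.935448626732745 0.12338626518780525 [0.51676832 0.22032551]
plf -8.9054834724564 0.12416151793454899 [0.78071249 0.1761721 ]
st -11.368119704146002 0.08683086693698112 [0.52790484 0.21927091]
nr -8.937693275383387 0.08486296741038227 [0.46960834 0.22850942]
jb -9.519238410632278 0.05876435922682266 [0.6020427 0.2067796]
jt -9.444569288839755 0.0612151068389777 [0.5990053  0.20800309]
-9.579591827779183 -9.41375780776808 -9.953859895029026 -8.113572177331898
pl along -0.011159228651895616 across -0.0007784410856897495
plf along 0.25645214391404286 across -0.001230033022504633
st along 0.0 across 0.0
nr along -0.059022596434788174 across -0.00040687304696944275
jb along 0.0751825018956851 across -0.00021494138870324075
jt along 0.07198605518551919 across 0.0004960370095284733
```

```bash
cat > go.py <<'E'
import sys
from h import *
t=np.array([float(v) for v in sys.argv[1:4]]);yaw=float(sys.argv[4])
s=arm.read_state();M=rot(s["ee_rot"])
o=-M[:,2];cur=np.degrees(np.arctan2(o[1],o[0]))
print("t",round(s["time_s"],2),"pos",np.round(s["ee_pos"],4),"yaw",round(cur,2),"tilt",round(np.degrees(np.arccos(-M[2,1])),2),"F",np.round(s["contact_force"],1),"w",round(s["gripper_width"],4))
print("shift cm",np.round(M.T@(t-s["ee_pos"])*100,2),"turn",round(cur-yaw,2))
E
python3 go.py 0.47 -0.17 0.30 4.6; python3 -c "
from h import *
f=arm.grab_frame('top');P=np.array(f['pose']);print(onplane(f,P,[(279,238)],.042),onplane(f,P,[(281,185)],.06))"
```

```text
t 1.55 pos [0.438  0.2307 0.3609] yaw -8.9 tilt 0.05 F [ 0.1  0.6 -0.5] w 0.0856
shift cm [-39.09   6.11  -9.37] turn -13.5
[[0.4437052  0.00837843 0.042     ]] [[0.61460972 0.00144246 0.06      ]]
```

```bash
python3 -m inch '[[[-5,0,-1.2,-2],[-10,0,-2.4,-4],[-15,0,-3.6,-6],[-20,1,-4.8,-8],[-25,2,-6,-10],[-30,3,-7.2,-12],[-35,5,-8.4,-13.5],[-39,6.1,-9.4,-13.5],[-39,6.1,-9.4,-13.5],[-39,6.1,-9.4,-13.5]]]'; python3 snap.py wrist w2; python3 -c "
import cv2
i=cv2.imread('pics/w2.png');cv2.imwrite('pics/w2b.png',cv2.resize(i[100:400,120:440],None,fx=2,fy=2,interpolation=cv2.INTER_CUBIC))"
```

```text
time_s: 2.85
ee_pos: [0.4712, -0.167, 0.3001]
ee_rot: [0.479, -0.478, -0.52, 0.521]
contact_force: [0.1, 0.2, 0.1]
gripper_width: 0.0851
2.85 [ 0.4712 -0.167   0.3001] [ 0.479 -0.478 -0.52   0.521]
```

View pics/w2b.png

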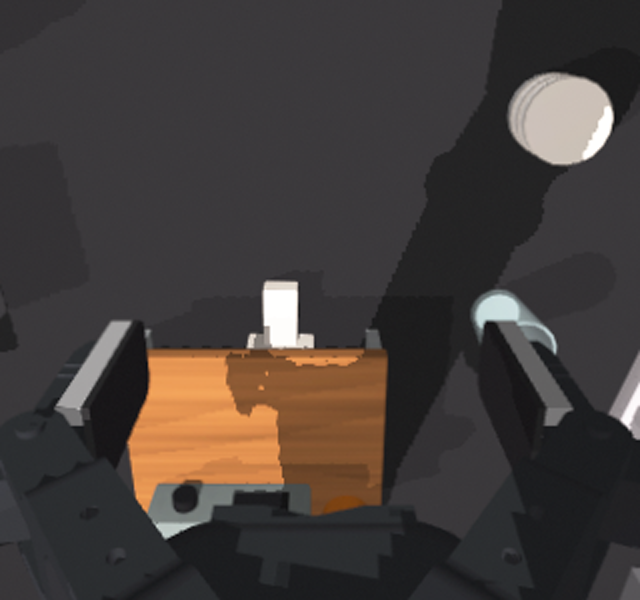

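```bash
python3 - <<'E'
import cv2
i=cv2.imread('pics/w2.png');cv2.imwrite('pics/w2c.png',cv2.resize(i[235:285,235:290],None,fx=10,fy=10,interpolation=cv2.INTER_CUBIC))
E
```

```text
(no output)
```

View pics/w2c.png

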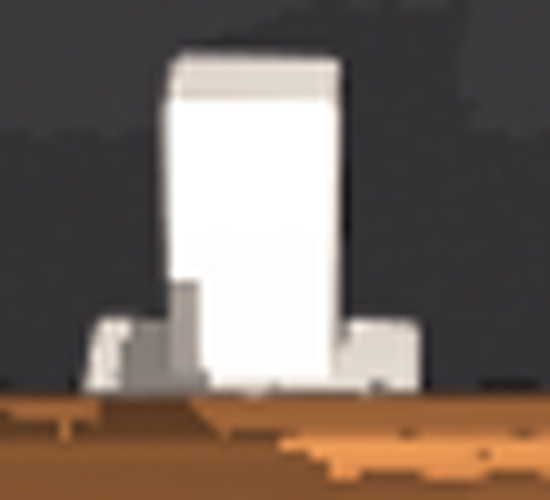

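```bash
python3 - <<'E'
from h import *
import pickle
f,P,s=pickle.load(open("w2.pkl","rb"))
def show(n,pts,z,ox=235,oy=235,k=10):
    X=onplane(f,P,[(ox+(x+.5)/k-.5,oy+(y+.5)/k-.5) for x,y in pts],z)[:,:2]; print(n,z,np.round(X,4).tolist(),"len",np.round(np.linalg.norm(X[0]-X[1]),4),"perp yaw",np.round(np.degrees(np.arctan2(-(X[1]-X[0])[0],(X[1]-X[0])[1])),1));return X
show("end top",[(164,100),(341,100)],.02)
show("end bottom",[(172,55),(341,58)],.0)
show("handle inner",[(172,280),(335,380)],.02)
show("L edge",[(164,100),(168,270)],.02)
show("R edge",[(341,100),(333,380)],.02)
show("shoulder bottom",[(95,318),(418,318)],0)
show("shelf front edge top",[(135-0,350),(387,350)],.056,120,100,2)
E
```

```text
end top 0.02 [[0.5999, -0.1969], [0.5974, -0.1686]] len 0.0285 perp yaw 4.9
end bottom 0.0 [[0.6014, -0.1972], [0.5996, -0.169]] len 0.0283 perp yaw 3.8
handle inner 0.02 [[0.6325, -0.1938], [0.649, -0.1657]] len 0.0326 perp yaw -30.4
L edge 0.02 [[0.5999, -0.1969], [0.6307, -0.1946]] len 0.0309 perp yaw -85.6
R edge 0.02 [[0.5974, -0.1686], [0.649, -0.166]] len 0.0516 perp yaw -87.1
shoulder bottom 0 [[0.6526, -0.2076], [0.6478, -0.1519]] len 0.0559 perp yaw 4.9
shelf front edge top 0.056 [[0.6416, -0.2896], [0.6249, -0.0972]] len 0.1931 perp yaw 5.0
```

```bash
python3 go.py 0.612 -0.182 0.005 4.3
```

```text
t 2.9 pos [ 0.4714 -0.1667  0.3003] yaw 4.85 tilt 0.05 F [-0.2  1.  -0.1] w 0.0854
shift cm [ -2.7   29.52 -13.91] turn 0.55
```

```bash
python3 -m inch '[[[-1,4,-5,0.5],[-2,9,-10,0.5],[-2.7,14,-13.9,0.5],[-2.7,19,-13.9,0.5],[-2.7,23.5,-13.9,0.5],[-2.7,26,-13.9,0.5],[-2.7,26,-13.9,0.5],[-2.7,26,-13.9,0.5]]]' 65; python3 snap.py wrist w3;python3 go.py 0.612 -0.182 0.005 4.3
```

```text
time_s: 3.9
ee_pos: [0.6132, -0.181, 0.0414]
ee_rot: [-0.48, 0.481, 0.519, -0.519]
contact_force: [-0.8, 0.4, 0.6]
gripper_width: 0.0554
3.9 [ 0.6132 -0.181   0.0414] [-0.48   0.481  0.519 -0.519]
t 3.95 pos [ 0.6135 -0.1814  0.0419] yaw 4.43 tilt 0.12 F [0.  0.3 1. ] w 0.0553
shift cm [-0.05  3.69  0.16] turn 0.13
```

View pics/w3.png

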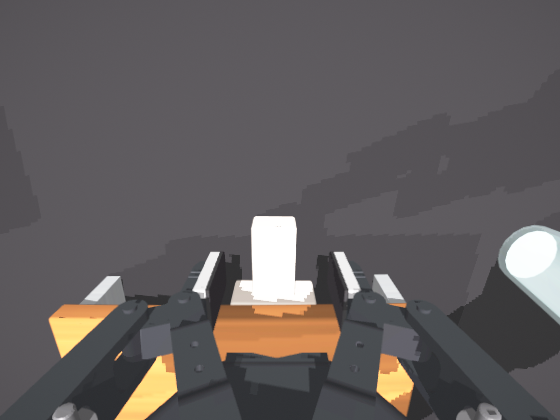

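```bash
python3 -m inch '[[[0,1.5,0.15,0.2],[-0.05,3,0.2,0.2],[-0.05,3.7,0.2,0.2],[-0.05,3.7,0.2,0.2]]]' ; python3 -m inch '[[[0,0,0,0],[0,0,0,0],[0,0,0,0],[0,0,0,0],[0,0,0,0],[0,0,0,0]]]' 0 40
```

```text
time_s: 4.45
ee_pos: [0.6108, -0.182, 0.0039]
ee_rot: [-0.481, 0.481, 0.518, -0.518]
contact_force: [-0.6, 0.1, 0.1]
gripper_width: 0.0556
time_s: 5.2
ee_pos: [0.6111, -0.1822, 0.0042]
ee_rot: [-0.481, 0.482, 0.518, -0.518]
contact_force: [0.8, -0.3, 2.2]
gripper_width: 0.0271
```

```bash
python3 -m inch '[[[0,0,1,0],[0,0,3,0],[0,0,5,0],[0,0,7.5,0],[0,0,10,0],[0,0,12.5,0],[0,0,14.5,0],[0,0,15.5,0],[0,0,15.5,0],[0,0,15.5,0]]]' ; python3 snap.py wrist w4;
```

```text
time_s: 6.45
ee_pos: [0.4549, -0.1934, 0.0042]
ee_rot: [0.482, -0.48, -0.518, 0.518]
contact_force: [-6.5, 1.0, 10.8]
gripper_width: 0.027
6.45 [ 0.4549 -0.1934  0.0042] [ 0.482 -0.48  -0.518  0.518]
```

View pics/w4.png

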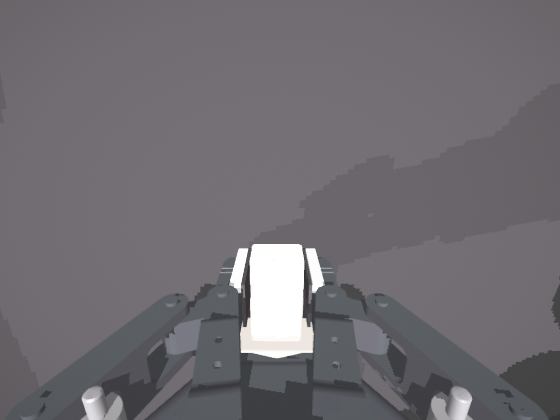

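```bash
python3 -m inch '[[[0,0,0,0],[0,0,0,0],[0,-0.3,0,0],[0,-0.8,0,0],[0,-2,0,0],[0,-5,0,0],[0,-10,0,0],[0,-15,0,0],[0,-20,0,0],[0,-25,0.5,0],[0,-25,0.5,0],[0,-25,0.5,0]]]' 60 ; python3 snap.py wrist w5;
```

```text
time_s: 8.0
ee_pos: [0.4503, -0.1941, 0.2542]
ee_rot: [0.482, -0.48, -0.518, 0.518]
contact_force: [0.7, 0.3, 0.8]
gripper_width: 0.0512
8.0 [ 0.4503 -0.1941  0.2542] [ 0.482 -0.48  -0.518  0.518]
```

View pics/w5.png

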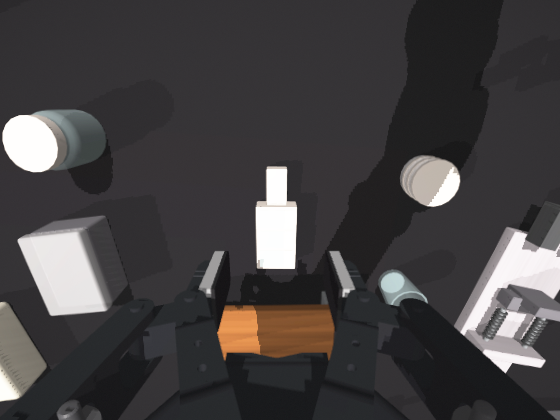

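```bash
python3 - <<'E'
import cv2
i=cv2.imread('pics/w5.png');cv2.imwrite('pics/w5c.png',cv2.resize(i[160:275,245:310],None,fx=5,fy=5,interpolation=cv2.INTER_CUBIC))
E
```

```text
(no output)
```

View pics/w5c.png

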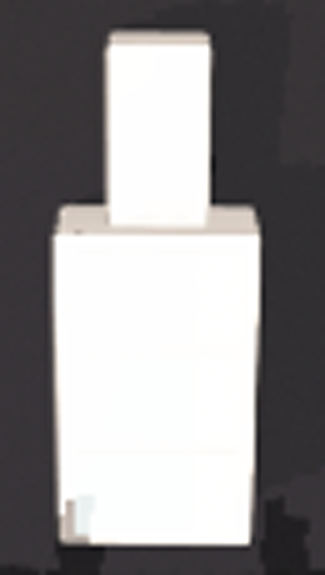

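```bash
python3 - <<'E'
from h import *
import pickle
f,P,s=pickle.load(open("w5.pkl","rb"))
X=onplane(f,P,[(245+(x+.5)/5-.5,160+(y+.5)/5-.5) for x,y in [(54,234),(260,234),(60,544),(251,545)]],.028)[:,:2]
print(np.round(X,4),np.linalg.norm(X[0]-X[1]),np.linalg.norm(X[2]-X[3]))
a=X[:2].mean(0);b=X[2:].mean(0);print("len",np.linalg.norm(a-b),"mid",(a+b)/2,"yaw",np.degrees(np.arctan2(*(b-a)[::-1])))
E
python3 go.py 0.545 -0.186 0.005 4.3
```

```text
[[ 0.4945 -0.2182]
 [ 0.4905 -0.1632]
 [ 0.5889 -0.2117]
 [ 0.5852 -0.1566]] 0.05522840432867158 0.05521228415528353
len 0.09475098504086667 mid [ 0.53975965 -0.18744383] yaw 3.946596460233171
t 8.05 pos [ 0.45   -0.1939  0.2535] yaw 4.19 tilt 0.24 F [ 1.1  0.9 -0.7] w 0.0512
shift cm [ 0.05 24.81 -9.63] turn -0.11
```

```bash
python3 go.py 0.5405 -0.187 0.001 4.1
```

```text
t 8.05 pos [ 0.45   -0.1939  0.2535] yaw 4.19 tilt 0.24 F [ 1.1  0.9 -0.7] w 0.0512
shift cm [-2.000e-02  2.521e+01 -9.180e+00] turn 0.09
```

```bash
python3 -m inch '[[[0,3,-4.5,0],[0,8,-9.2,0],[0,13,-9.2,0],[0,17,-9.2,0],[0,19.5,-9.2,0],[0,19.5,-9.2,0]]]' 100; python3 snap.py wrist w6; python3 go.py 0.5405 -0.187 0.001 4.1
```

```text
time_s: 8.8
ee_pos: [0.538, -0.1864, 0.0549]
ee_rot: [0.485, -0.478, -0.515, 0.52]
contact_force: [0.1, -0.5, 0.2]
gripper_width: 0.0854
8.8 [ 0.538  -0.1864  0.0549] [ 0.485 -0.478 -0.515  0.52 ]
t 8.85 pos [ 0.5395 -0.187   0.0568] yaw 4.15 tilt 0.44 F [ 0.4 -0.1  0.4] w 0.0856
shift cm [-0.02  5.58 -0.14] turn 0.05
```

View pics/w6.png

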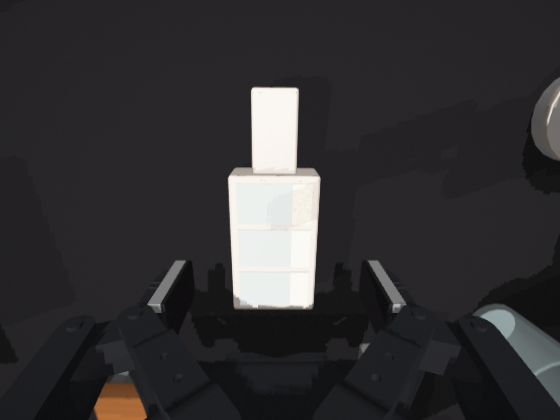

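```bash
python3 -m inch '[[[0,1.5,-0.1,0],[0,3.5,-0.1,0],[0,5.1,-0.1,0],[0,5.6,-0.1,0],[0,5.6,-0.1,0]]]' 100;  python3 -m inch '[[[0,0,0,0],[0,0,0,0],[0,0,0,0],[0,0,0,0],[0,0,0,0]]]' 0 70; python3 snap.py wrist w7
```

```text
time_s: 9.48
ee_pos: [0.5398, -0.187, 0.0004]
ee_rot: [0.484, -0.479, -0.516, 0.519]
contact_force: [-0.9, -0.1, 0.2]
gripper_width: 0.0855
time_s: 10.1
ee_pos: [0.5407, -0.1873, 0.0013]
ee_rot: [0.484, -0.48, -0.516, 0.519]
contact_force: [-0.2, 0.9, 6.0]
gripper_width: 0.0546
10.1 [ 0.5407 -0.1873  0.0013] [ 0.484 -0.48  -0.516  0.519]
```

View pics/w7.png

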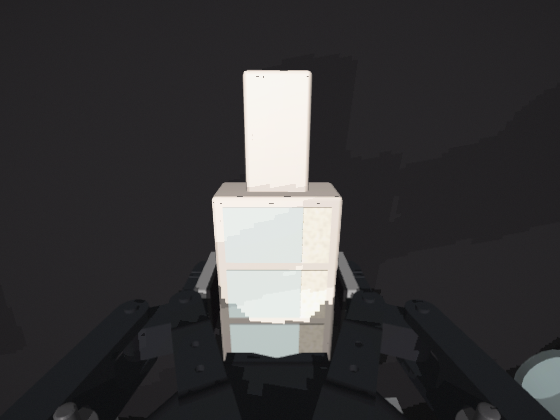

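```bash
python3 - <<'E'
from h import *
import pickle
f,P,s=pickle.load(open("w7.pkl","rb"))
def show(n,p,z):
    X=onplane(f,P,p,z)[:,:2];L=np.linalg.norm(X[0]-X[1]);y=np.degrees(np.arctan2(-(X[1]-X[0])[0],(X[1]-X[0])[1]));print(n,np.round(X,4).tolist(),round(L,4),round(y,2));return X.mean(0)
a=show("near body",[(214,198),(341,198)],.028)
b=show("handle end",[(243,75),(312,74)],.02)
u=(a-b)/np.linalg.norm(a-b);print("yaw",np.degrees(np.arctan2(u[1],u[0])),"len",np.linalg.norm(a-b),"mid",a+.0475*u,b+.0975*u)
E
python3 go.py 0.5407 -.187 .15 4.1
```

```text
near body [[0.4959, -0.2164], [0.492, -0.1631]] 0.0534 4.17
handle end [[0.4465, -0.207], [0.4441, -0.1797]] 0.0274 4.96
yaw 4.214394012276001 len 0.04877177258510587 mid [ 0.54131559 -0.18625502] [ 0.54254049 -0.18616476]
t 10.15 pos [ 0.5407 -0.1873  0.0013] yaw 4.13 tilt 0.38 F [-0.1  0.3  6.4] w 0.0545
shift cm [  0.05 -14.87   0.09] turn 0.03
```

```bash
python3 -m inch '[[[0,-1,0,0],[0,-3,0,0],[0,-6,0,0],[0,-10,0,0],[0,-14,0,0],[0,-14.5,0,0],[0,-14.5,0,0]]]'; python3 go.py 0.537 .2175 .15 -9.4; python3 snap.py wrist w8
```

```text
time_s: 11.02
ee_pos: [0.5414, -0.1871, 0.1465]
ee_rot: [0.484, -0.48, -0.517, 0.519]
contact_force: [-0.3, 0.9, -2.3]
gripper_width: 0.0546
t 11.03 pos [ 0.5414 -0.1871  0.1465] yaw 4.15 tilt 0.37 F [-0.3  0.9 -2.3] w 0.0546
shift cm [40.38 -0.29 -2.48] turn 13.55
11.025 [ 0.5414 -0.1871  0.1465] [ 0.484 -0.48  -0.517  0.519]
```

View pics/w8.png

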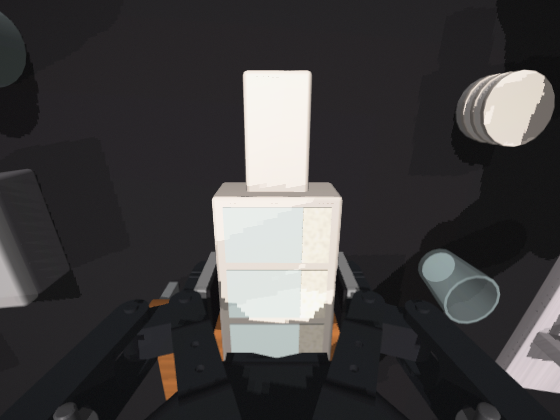

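```bash
python3 -m inch '[[[3,0,-0.2,1],[7,0,-0.4,3],[12,-0.3,-0.8,5],[17,-0.3,-1,7],[22,-0.3,-1.4,9],[27,-0.3,-1.7,11],[32,-0.3,-2,13],[37,-0.3,-2.3,13.5],[39.5,-0.3,-2.5,13.5],[40.4,-0.3,-2.5,13.5],[40.4,-0.3,-2.5,13.5],[40.4,-0.3,-2.5,13.5]]]'; python3 snap.py wrist w9; python3 snap.py top t9;python3 go.py 0.537 .2175 .15 -9.4
```

```text
time_s: 12.58
ee_pos: [0.537, 0.2154, 0.1492]
ee_rot: [0.542, -0.538, -0.455, 0.459]
contact_force: [0.4, -0.1, -1.9]
gripper_width: 0.0545
12.575 [0.537  0.2154 0.1492] [ 0.542 -0.538 -0.455  0.459]
12.625 [0.5371 0.2155 0.1493] [ 0.542 -0.538 -0.455  0.459]
t 12.68 pos [0.537  0.2159 0.1494] yaw -9.52 tilt 0.46 F [ 0.1 -0.1 -1. ] w 0.0548
shift cm [ 0.15 -0.06  0.03] turn -0.12
```

View pics/w9.png

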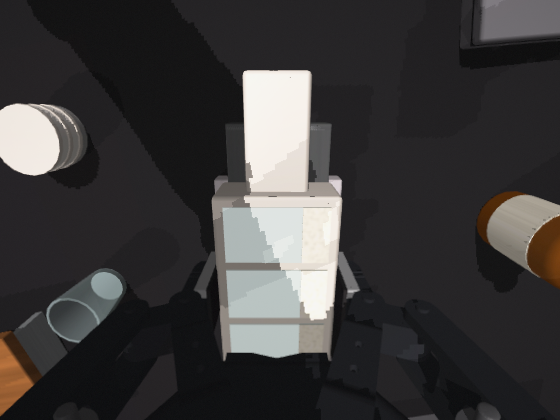

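```bash
python3 - <<'E'
from h import *
import pickle
f,P,s=pickle.load(open("w9.pkl","rb"))
i=f["frame"][:,:,::-1];i=(255*(i/255.)**.45).astype("uint8")
cv2.imwrite("pics/w9c.png",cv2.resize(i[105:225,205:350],None,fx=5,fy=5,interpolation=cv2.INTER_CUBIC))
E
```

```text
(no output)
```

View pics/w9c.png

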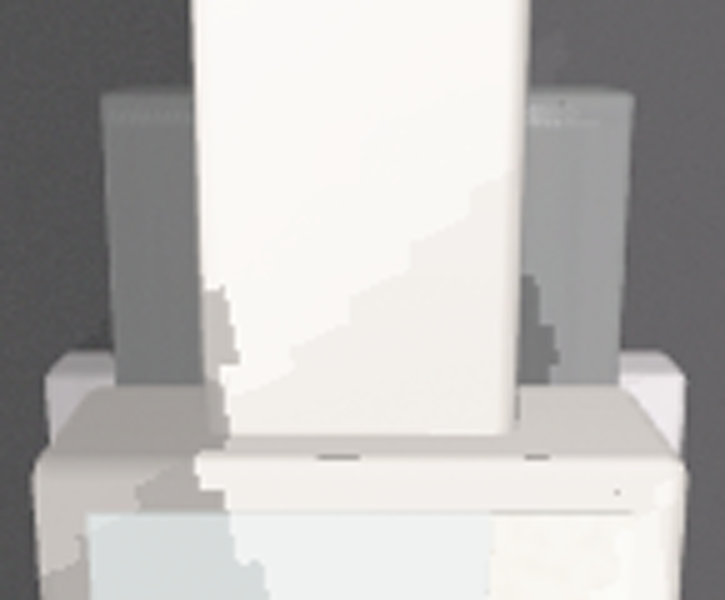

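```bash
python3 - <<'E'
from h import *
import pickle
f,P,s=pickle.load(open("w9.pkl","rb"))
def c(x,y): return (205+(x+.5)/5-.5,105+(y+.5)/5-.5)
u=np.array([np.cos(np.radians(-9.4)),np.sin(np.radians(-9.4))]);v=np.array([-u[1],u[0]])
o=np.array([.5279,.2193])
def show(n,p,z):
    X=onplane(f,P,[c(*q) for q in p],z)[:,:2];d=X-o;print(n,round(np.linalg.norm(X[0]-X[1]),4),"yaw",np.degrees(np.arctan2(-(X[1]-X[0])[0],(X[1]-X[0])[1])).round(2),"mid along/across",(d.mean(0)@u).round(4),(d.mean(0)@v).round(4))
show("block near",[(103,118),(632,118)],.048)
show("block side later",[(116,384),(619,384)],.048)
show("plate near",[(47,372),(684,372)],.02)
dz=s["ee_pos"][2]-.0013
show("body near",[(35,465),(685,465)],.028+dz)
show("handle sides far",[(193,0),(528,0)],.02+dz)
show("handle sides near",[(208,430),(512,430)],.02+dz)
E
python3 go.py 0.537 .2175 .15 -9.4
```

```text
block near 0.0866 yaw -9.49 mid along/across -0.0584 -0.0009
block side later 0.0869 yaw -9.48 mid along/across -0.0137 -0.0009
plate near 0.1224 yaw -9.48 mid along/across -0.0094 -0.0012
body near 0.0546 yaw -9.47 mid along/across -0.0373 -0.0021
handle sides far 0.0273 yaw -9.5 mid along/across -0.0745 -0.002
handle sides near 0.0271 yaw -9.48 mid along/across -0.0381 -0.0021
t 12.68 pos [0.537  0.2159 0.1494] yaw -9.52 tilt 0.46 F [ 0.1 -0.1 -1. ] w 0.0548
shift cm [ 0.15 -0.06  0.03] turn -0.12
```

```bash
python3 -m inch '[[[0.1,2,0,0],[0.1,5,0,0],[0.1,8,0,0],[0.1,9.4,0,0],[0.1,9.4,0,0],[0.1,9.4,0,0]]]'; python3 snap.py wrist w10;  python3 snap.py scene s10; python3 go.py 0.537 .2175 .0545 -9.4
```

```text
time_s: 13.42
ee_pos: [0.5373, 0.2171, 0.0563]
ee_rot: [0.542, -0.538, -0.456, 0.458]
contact_force: [0.3, -0.7, -1.1]
gripper_width: 0.0547
13.425 [0.5373 0.2171 0.0563] [ 0.542 -0.538 -0.456  0.458]
13.475 [0.5375 0.2173 0.0566] [ 0.542 -0.538 -0.456  0.458]
t 13.53 pos [0.5374 0.2174 0.0566] yaw -9.52 tilt 0.37 F [-0.2 -0.8 -1.9] w 0.0549
shift cm [0.   0.21 0.04] turn -0.12
```

View pics/w10.png

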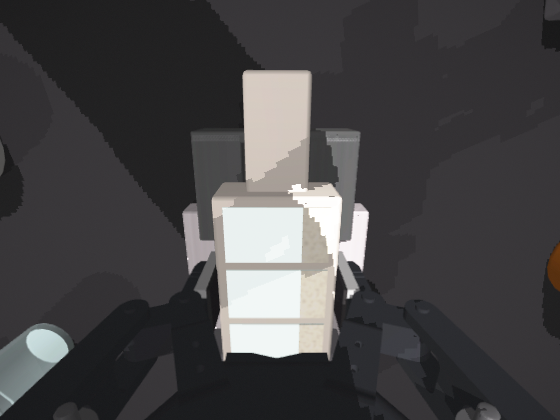

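View pics/s10.png

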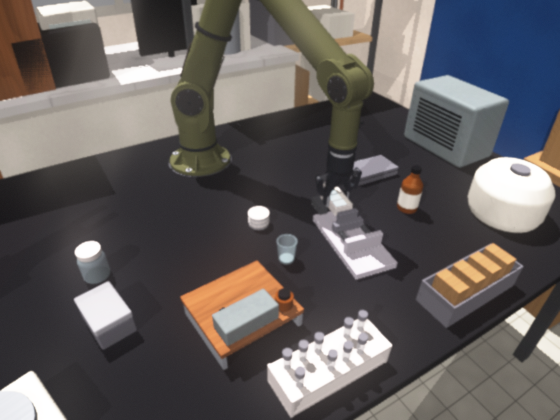

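```bash
python3 -m inch '[[[0,0.2,-0.6,0],[0,0.2,-1.2,0],[0,0.2,-1.8,0],[0,0.2,-2.4,0],[0,0.2,-3,0],[0,0.2,-3.5,0],[0,0.2,-4,0],[0,0.2,-4.05,0],[0,0.2,-4.05,0],[0,0.2,-4.05,0]]]'; python3 snap.py wrist w11;python3 go.py 0.5770 .2118 .0215 -9.5; python3 - <<'E'
from h import *
import pickle
f,P,s=pickle.load(open("w11.pkl","rb"))
i=f["frame"][:,:,::-1];i=(255*(i/255.)**.6).astype("uint8")
cv2.imwrite("pics/w11c.png",cv2.resize(i[60:260,170:380],None,fx=3,fy=3,interpolation=cv2.INTER_CUBIC))
E
```

```text
time_s: 14.78
ee_pos: [0.5741, 0.2115, 0.0535]
ee_rot: [0.543, -0.536, -0.454, 0.46]
contact_force: [-9.3, 0.7, 3.2]
gripper_width: 0.0543
14.775 [0.5741 0.2115 0.0535] [ 0.543 -0.536 -0.454  0.46 ]
t 14.82 pos [0.574  0.2115 0.0535] yaw -9.47 tilt 0.8 F [-9.1  0.6  2.6] w 0.055
shift cm [ 0.08  3.2  -0.33] turn 0.03
```

View pics/w11c.png

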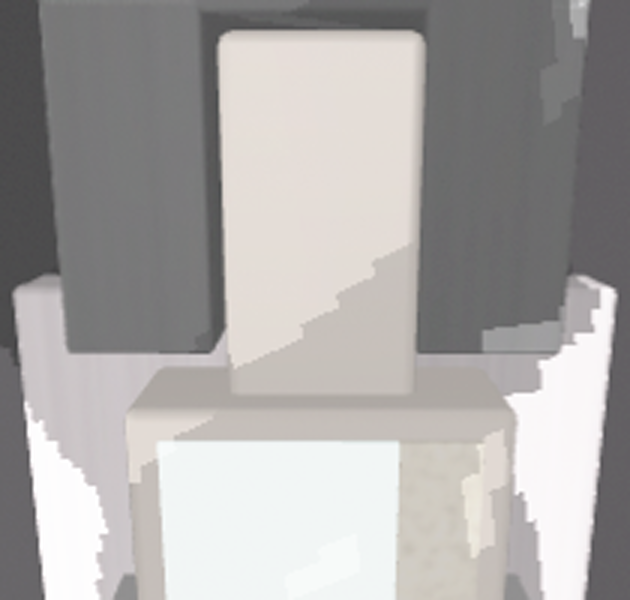

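```bash
cat > m2.py <<'E'
from h import *
import pickle
f,P,s=pickle.load(open("w11.pkl","rb"))
def c(x,y): return (170+(x+.5)/3-.5,60+(y+.5)/3-.5)
u=np.array([np.cos(np.radians(-9.48)),np.sin(np.radians(-9.48))]);v=np.array([-u[1],u[0]])
o=np.array([.5279,.2193])
def show(n,p,z):
    X=onplane(f,P,[c(*q) for q in p],z)[:,:2];d=X-o;print(n,round(np.linalg.norm(X[0]-X[1]),4),"yaw",np.degrees(np.arctan2(-(X[1]-X[0])[0],(X[1]-X[0])[1])).round(2),"along",(d@u).round(4),"across mid",(d.mean(0)@v).round(4))
show("stop faces",[(67,352),(565,352)],.048)
show("slot wall",[(202,12),(426,12)],.048)
show("plate",[(15,295),(614,295)],.02)
z=s["ee_pos"][2]-.0013
show("body near",[(126,414),(515,414)],.028+z)
show("shoulder bottom",[(158,368),(484,368)],z)
show("handle end",[(218,40),(425,40)],.02+z)
show("handle near",[(231,393),(414,393)],.02+z)
E
python3 m2.py
```

```text
stop faces 0.0873 yaw -9.43 along [-0.0017 -0.0018] across mid -0.0008
slot wall 0.0352 yaw -9.44 along [-0.0563 -0.0563] across mid -0.0011
plate 0.1223 yaw -9.43 along [-0.0076 -0.0077] across mid -0.0012
body near 0.0546 yaw -9.43 along [0.0001 0.0001] across mid -0.0
shoulder bottom 0.0557 yaw -9.43 along [0.0001 0.0001] across mid 0.0001
handle end 0.0275 yaw -9.43 along [-0.0493 -0.0493] across mid 0.0001
handle near 0.0272 yaw -9.43 along [-0.0008 -0.0008] across mid 0.0003
```

```bash
python3 -m inch '[[[-0.1,0.1,-0.4,0],[-0.1,0.2,-0.4,0],[-0.1,0.3,-0.4,0]]]'; python3 go.py 0.5740 .2115 .0215 -9.5
```

```text
time_s: 15.2
ee_pos: [0.5744, 0.2111, 0.0496]
ee_rot: [0.545, -0.533, -0.452, 0.462]
contact_force: [-9.5, 1.5, 2.0]
gripper_width: 0.0549
t 15.2 pos [0.5744 0.2111 0.0496] yaw -9.41 tilt 1.25 F [-9.5  1.5  2. ] w 0.0549
shift cm [ 0.03  2.81 -0.02] turn 0.09
```

```bash
python3 -m inch '[[[0,0.5,-0.4,0],[0,1.0,-0.4,0],[0,1.4,-0.4,0],[0,1.8,-0.4,0],[0,1.8,-0.4,0]]]'; python3 snap.py wrist w12; python3 go.py 0.5740 .2115 .0215 -9.5
```

```text
time_s: 15.82
ee_pos: [0.5739, 0.2116, 0.0299]
ee_rot: [0.547, -0.531, -0.45, 0.465]
contact_force: [-9.5, 1.6, 0.0]
gripper_width: 0.0549
15.825 [0.5739 0.2116 0.0299] [ 0.547 -0.531 -0.45   0.465]
t 15.88 pos [0.5738 0.2116 0.0299] yaw -9.35 tilt 1.77 F [-9.   1.9  1.2] w 0.0546
shift cm [-0.    0.84 -0.04] turn 0.15
```

View pics/w12.png

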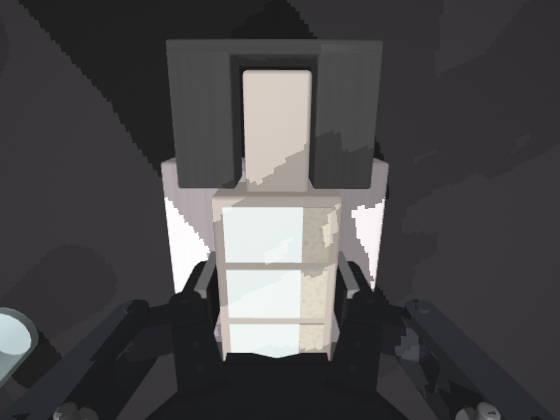

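```bash
python3 -m inch '[[[0,0.4,-0.4,0],[0,0.7,-0.4,0],[0,0.85,-0.4,0],[0,0.85,-0.4,0]]]'; python3 go.py 0.5740 .2115 .0215 -9.5; python3 -c "
from h import *
s=arm.read_state();print(rot(s['ee_rot']).round(4))"
```

```text
time_s: 16.38
ee_pos: [0.5737, 0.212, 0.0219]
ee_rot: [0.549, -0.528, -0.448, 0.467]
contact_force: [-14.7, -0.1, 13.5]
gripper_width: 0.055
t 16.38 pos [0.5737 0.212  0.0219] yaw -9.31 tilt 2.31 F [-14.7  -0.1  13.5] w 0.055
shift cm [-0.05  0.04 -0.04] turn 0.19
[[ 1.618e-01 -3.990e-02 -9.860e-01]
 [ 9.868e-01  5.600e-03  1.617e-01]
 [-9.000e-04 -9.992e-01  4.030e-02]]
```

```bash
python3 -m inch '[[[0,0,0,0],[0,0,0,0],[0,-0.1,0,0],[0,-0.1,0,0]]]' 75; python3 snap.py wrist w13; python3 go.py 0.5740 .2115 .0215 -9.5
```

```text
time_s: 16.88
ee_pos: [0.5741, 0.2119, 0.023]
ee_rot: [0.549, -0.528, -0.448, 0.467]
contact_force: [-0.3, -1.1, 0.2]
gripper_width: 0.064
16.875 [0.5741 0.2119 0.023 ] [ 0.549 -0.528 -0.448  0.467]
t 16.93 pos [0.574  0.2119 0.0229] yaw -9.32 tilt 2.29 F [-0.2  0.1  1.1] w 0.064
shift cm [-0.04  0.14 -0.01] turn 0.18
```

View pics/w13.png

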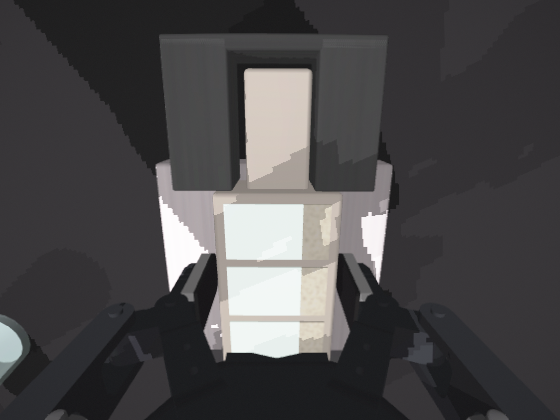

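```bash
python3 -m inch '[[[0,-0.5,0,0],[0,-2,0,0],[0,-5,0,0],[0,-9,0.5,0],[0,-13,3,0],[0,-17,6,0],[0,-20,9,0],[0,-20,9,0],[0,-20,9,0]]]'; python3 snap.py wrist w14; python3 snap.py top t14; python3 snap.py scene s14; python3 - <<'E'
import cv2
a=cv2.imread("pics/w14.png");b=cv2.imread("pics/s14.png")[180:300,290:410]
cv2.imwrite("pics/s14c.png",cv2.resize(b,None,fx=5,fy=5,interpolation=cv2.INTER_CUBIC))
E
```

```text
time_s: 18.05
ee_pos: [0.4934, 0.2251, 0.2264]
ee_rot: [0.549, -0.528, -0.448, 0.467]
contact_force: [-0.1, -0.7, 0.1]
gripper_width: 0.0643
18.05 [0.4934 0.2251 0.2264] [ 0.549 -0.528 -0.448  0.467]
18.1 [0.4934 0.2248 0.2258] [ 0.549 -0.529 -0.448  0.467]
18.15 [0.4934 0.2246 0.2254] [ 0.549 -0.529 -0.447  0.467]
```

View pics/w14.png

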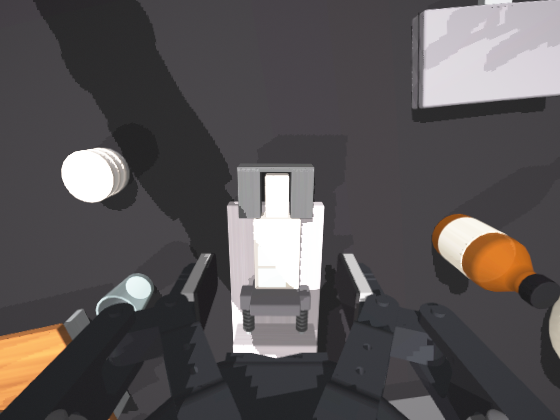

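View pics/s14c.png

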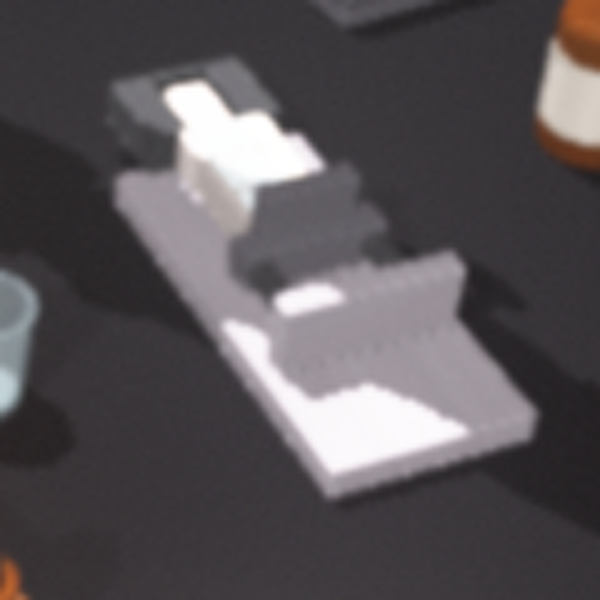

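```bash
python3 - <<'E'
from h import *
i=cv2.imread("pics/w14.png");i=(255*(i/255.)**.7).astype("uint8")
cv2.imwrite("pics/w14c.png",cv2.resize(i[155:325,220:335],None,fx=3.5,fy=3.5,interpolation=cv2.INTER_CUBIC))
cv2.imwrite("pics/w14d.png",cv2.resize(i[160:230,230:325],None,fx=8,fy=8,interpolation=cv2.INTER_CUBIC))
E
```

```text
(no output)
```

View pics/w14c.png

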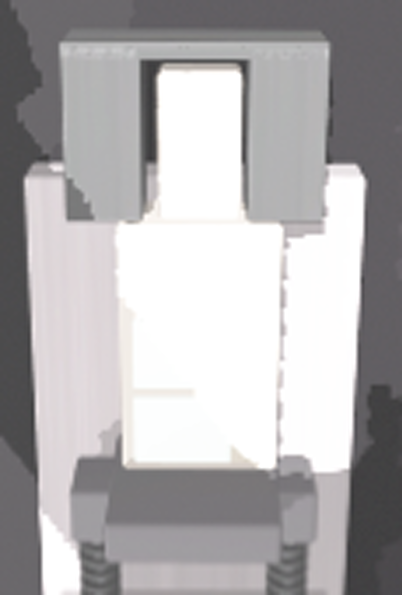

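View pics/w14d.png

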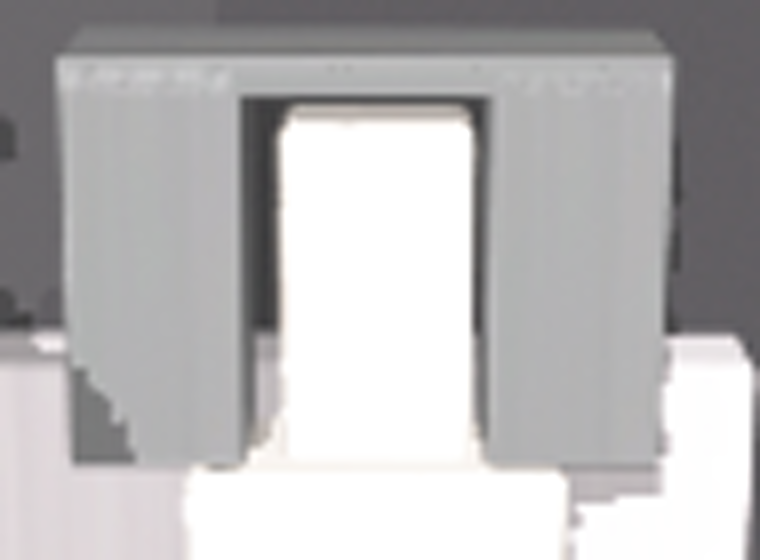

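```bash
python3 - <<'E'
from h import *
import pickle
f,P,s=pickle.load(open("w14.pkl","rb"))
def c(x,y): return (230+(x+.5)/8-.5,160+(y+.5)/8-.5)
def e(x,y): return (220+(x+.5)/3.5-.5,155+(y+.5)/3.5-.5)
u=np.array([np.cos(np.radians(-9.46)),np.sin(np.radians(-9.46))]);v=np.array([-u[1],u[0]])
o=np.array([.5279,.2193])
def show(n,p,z,c=c):
    X=onplane(f,P,[c(*q) for q in p],z)[:,:2];d=X-o;print(n,round(np.linalg.norm(X[0]-X[1]),4),"yaw",np.degrees(np.arctan2(-(X[1]-X[0])[0],(X[1]-X[0])[1])).round(2),"along",(d@u).round(4),"across mid",(d.mean(0)@v).round(4))
show("block near",[(57,60),(672,60)],.048)
show("slot",[(241,100),(489,100)],.048)
show("stop faces",[(73,465),(662,465)],.048)
show("handle end",[(279,122),(472,122)],.04)
show("handle near",[(284,440),(476,440)],.04)
show("body near",[(185,472),(568,472)],.048)
show("body far",[(125,466),(275,466)],.048,e)
show("body near",[(116,224),(282,224)],.048,e)
show("jaw top front",[(106,514),(281,514)],.08,e)
show("jaw at z.048",[(106,470),(281,470)],.048,e)
E
python3 go.py .49 .225 .226 -9.4
```

```text
block near 0.0862 yaw -9.28 along [-0.0617 -0.0619] across mid -0.0016
slot 0.0349 yaw -9.28 along [-0.0561 -0.0562] across mid -0.0015
stop faces 0.0867 yaw -9.27 along [-0.0018 -0.0021] across mid -0.001
handle end 0.0279 yaw -9.28 along [-0.0515 -0.0516] across mid -0.0
handle near 0.0289 yaw -9.27 along [-0.0031 -0.0032] across mid 0.0008
body near 0.0564 yaw -9.27 along [-0.0008 -0.0009] across mid 0.0003
body far 0.0545 yaw -9.25 along [0.0922 0.092 ] across mid 0.0008
body near 0.0559 yaw -9.27 along [-0.0007 -0.0008] across mid 0.0002
jaw top front 0.0582 yaw -9.23 along [0.0904 0.0901] across mid -0.0014
jaw at z.048 0.0636 yaw -9.24 along [0.0939 0.0937] across mid -0.0016
t 18.2 pos [0.4933 0.2245 0.2253] yaw -9.4 tilt 2.34 F [-0.8  0.5 -0.6] w 0.0641
shift cm [-0.01 -0.06  0.34] turn -0.0
```

```bash
python3 -m inch '[[[0,4,0,0],[0,8,0,0],[0,11,0,0],[0,11,0,0],[0,11,0,0]]]'; python3 snap.py wrist w15; python3 -m inch '[[[0,0,-3,0],[0,0,-6,0],[0,0,-8,0],[0,0,-8,0],[0,0,-8,0]]]'; python3 snap.py wrist w16; python3 - <<'E'
import cv2
for n in ("w15","w16"):
    i=cv2.imread(f"pics/{n}.png");i=(255*(i/255.)**.9).astype("uint8")
    cv2.imwrite(f"pics/{n}c.png",cv2.resize(i[60:360,180:380],None,fx=2,fy=2,interpolation=cv2.INTER_CUBIC))
E
```

```text
time_s: 18.82
ee_pos: [0.4898, 0.2247, 0.116]
ee_rot: [0.549, -0.529, -0.447, 0.467]
contact_force: [0.8, 0.5, -0.0]
gripper_width: 0.064
18.825 [0.4898 0.2247 0.116 ] [ 0.549 -0.529 -0.447  0.467]
time_s: 19.5
ee_pos: [0.5687, 0.2123, 0.114]
ee_rot: [0.549, -0.529, -0.448, 0.467]
contact_force: [-1.2, -0.5, 0.2]
gripper_width: 0.0643
19.5 [0.5687 0.2123 0.114 ] [ 0.549 -0.529 -0.448  0.467]
```

View pics/w15c.png

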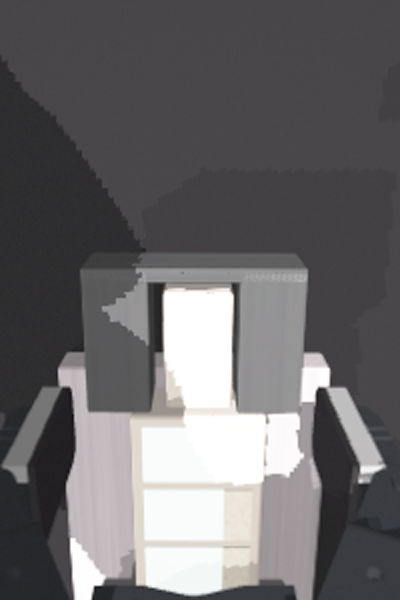

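View pics/w16c.png

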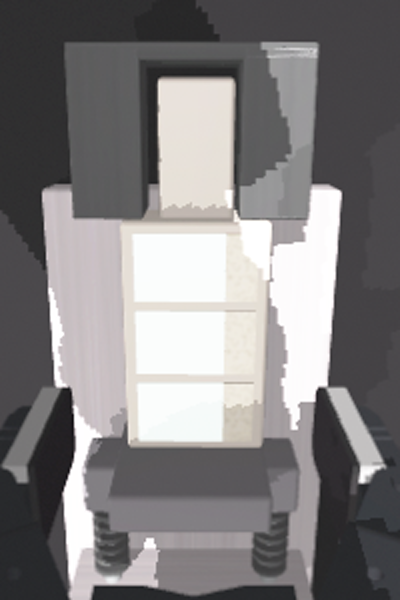

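```bash
python3 - <<'E'
import cv2
a=cv2.imread("pics/w15.png");b=cv2.imread("pics/w16.png")
g=lambda i:(255*(i/255.)**.8).astype("uint8")
cv2.imwrite("pics/w15d.png",cv2.resize(g(a[185:355,235:330]),None,fx=3.5,fy=3.5,interpolation=cv2.INTER_CUBIC))
cv2.imwrite("pics/w16d.png",cv2.resize(g(b[75:290,225:330]),None,fx=2.75,fy=2.75,interpolation=cv2.INTER_CUBIC))
p=cv2.imread("pics/w15d.png");q=cv2.imread("pics/w16d.png")
h=cv2.copyMakeBorder(p,0,max(0,q.shape[0]-p.shape[0]),0,10,cv2.BORDER_CONSTANT)
q=cv2.copyMakeBorder(q,0,h.shape[0]-q.shape[0],0,0,cv2.BORDER_CONSTANT)
print(p.shape,q.shape,h.shape)
cv2.imwrite("pics/wd.png",cv2.hconcat([h,q]))
E
```

```text
(595, 332, 3) (595, 289, 3) (595, 342, 3)
```

View pics/wd.png

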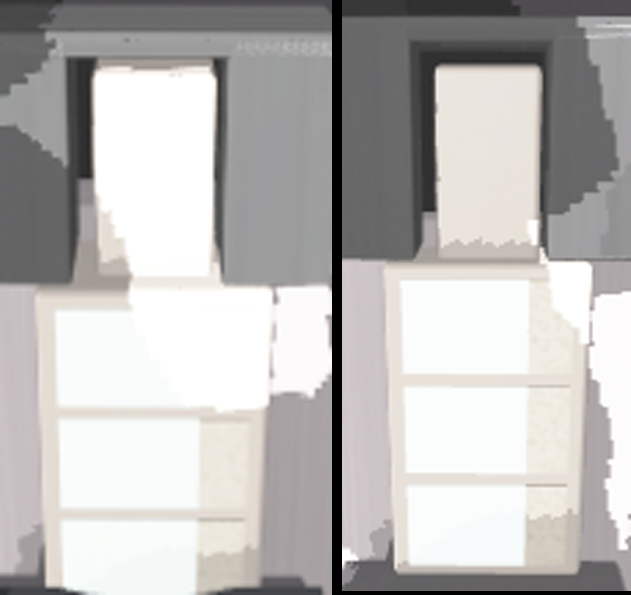

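```bash
python3 - <<'E'
from h import *
import pickle
A=pickle.load(open("w15.pkl","rb"));B=pickle.load(open("w16.pkl","rb"))
L=lambda p:(235+(p[0]+.5)/3.5-.5,185+(p[1]+.5)/3.5-.5)
Q=lambda p:(225+(p[0]+.5)/2.75-.5,75+(p[1]+.5)/2.75-.5)
pts={"slot wall L":((68,57),(71,42)),"slot wall R":((227,57),(210,42)),"stopface L in":((75,284),(74,258)),
"s1 near":((55,310),(58,280)),"s1far":((58,409),(60,375)),"s2near":((58,419),(61,386)),"s2far":((62,511),(63,475)),"s3near":((62,521),(65,486)),
"body near":((37,292),(45,263)),"bodynearR":((271,289),(249,263)),"h endL":((94,72),(95,67)),"h endR":((216,70),(199,67))}
def norm(X,p):
    k,d=K(X[0]);return cv2.undistortPoints(np.array([[p]],float),k,d).reshape(2,1)
o=np.array([.5279,.2193]);u=np.array([np.cos(np.radians(-9.46)),np.sin(np.radians(-9.46))])
PA=np.linalg.inv(A[1])[:3];PB=np.linalg.inv(B[1])[:3]
for n,(a,b) in pts.items():
    X=cv2.triangulatePoints(PA,PB,norm(A,L(a)),norm(B,Q(b))).ravel();X=X[:3]/X[3]
    print(n,"along",((X[:2]-o)@u).round(4),"z",X[2].round(4))
E
```

```text
slot wall L along -0.0562 z 0.0468
slot wall R along -0.0562 z 0.0468
stopface L in along -0.002 z 0.0491
s1 near along 0.0035 z 0.0514
s1far along 0.0295 z 0.0523
s2near along 0.033 z 0.0513
s2far along 0.0595 z 0.0516
s3near along 0.0635 z 0.0504
body near along -0.001 z 0.051
bodynearR along -0.0008 z 0.0489
h endL along -0.0507 z 0.0397
h endR along -0.0508 z 0.0384
```

```bash
python3 -m inch '[[[0,-4,0,0],[0,-8,2,0],[0,-12,4,0],[0,-14,5,0],[0,-14,5,0],[0,-14,5,0],[0,-14,5,0]]]'; python3 snap.py top t17; python3 - <<'E'
import cv2
a=cv2.imread("pics/top0.png");b=cv2.imread("pics/t17.png")
cv2.imwrite("pics/cmp.png",cv2.vconcat([a[100:290,90:460],b[100:290,90:460]]))
E
```

```text
time_s: 20.42
ee_pos: [0.5241, 0.2194, 0.254]
ee_rot: [0.549, -0.529, -0.447, 0.468]
contact_force: [-0.8, 0.6, -0.7]
gripper_width: 0.0642
20.425 [0.5241 0.2194 0.254 ] [ 0.549 -0.529 -0.447  0.468]
```

View pics/cmp.png

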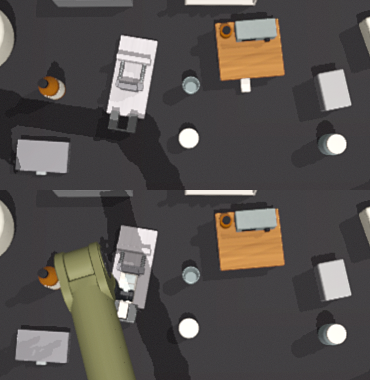

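The before and after views from above show all six bystanders where they started, and the carrier lies in the bay with the robot clear of it.

```bash
python3 -c "
from station import arm
print(arm.sign_off())"
```

```text
the job is handed in; nothing more can be done
None
```

The carrier is seated in the bay with the jaw clamping it, and I handed the job in at about 20.5 s of the 54 s allowed. `sign_off` gave no verdict.

**What I did**
- I drew the carrier about 155 mm out by its handle and let go. Its body centre then lay about 90 mm in front of the shelf's front edge.
- I took it again by the body, carried it over the bay and pressed the jaw back with it. The wrist read about 9 N, which matches roughly 22 mm of jaw travel.
- I lowered it with the handle in the slot, opened the gripper and backed off.

**What the last checks showed**
- **Height and level:** two wrist views put the handle's top at 38–40 mm above the bench and the body's top at 49–51 mm. The expected values are 40 and 48 mm, and there was no clear slope.
- **Across the bay:** about 1–2 mm off centre.
- **In line:** the carrier and the bay read the same angle to within a few hundredths of a degree.
- **Jaw:** about 19–22 mm back, depending on which of its edges I measured.
- **Everything else:** the bystanders look unmoved in the top view, and the robot was not touching anything.

**What disagreed or was less clean**
- The shoulder's top edge measured about 1 mm off the stop faces. That is within the measuring error and the 4 mm allowed.
- The bay's white plate is drawn from about 10 mm short of the stop faces, not the stated 88 mm. I worked from the stop blocks and the jaw, which agreed with the given sizes.
- The tool tilted about 2.3° while holding against the spring, and the carrier with it, so it came down jaw end first. It settled level when let go.

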